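# Lock the retaining flange on the label unwinder

## Robot

A 6-joint arm with a two-finger parallel gripper is mounted at the origin on a cart in front of the work surface, level with it; the furniture and walls round the work are solid. World frame = base frame: x ahead of the robot, y to its left, z up, the work surface at z = 0. Lengths are in m, angles in rad, forces in N, time in s.
With the tool pointing down it reaches from about 0.275 to 1 m from the base axis. Payload 8.4 kg.
Tool frame: the origin (TCP) lies between the finger pads; the fingertips stand 19 mm ahead of it and the grasp point (between the pads) is the TCP (arm.tcp_to_tips is the distance from the TCP to the fingertips, in m); z points along the fingers, y is the line along which they close (so a half turn about z gives the same grasp; the last joint's range is limited). The gripper opens to 85 mm and grips with 20 to 120 N. Pads are 22 mm wide; open, the fingers measure 114 mm over their backs; the gripper's body (76 mm by 85 mm) begins 54 mm behind the grasp point. The pads swing forward as they close: fully open they stand 13 mm farther back than shut.
Start: joints at [-1.301, 0.353, 1.633, -0, 1.155, -0.002], TCP at [0.168, -0.602, 0.25] pointing down, gripper open.
Joint ranges: [-2.63, 2.63], [-0.92, 2.1], [0.06, 2.66], [-1.3, 4.44], [0, 2.69], [-3.02, 3.02]. Speed limits (rad/s): [2.22, 2.22, 2.79, 3.14, 3.14, 3.14].

## Interface

Orientations are given as [roll, pitch, yaw] about the fixed x, y, z axes, in that order (R = Rz(yaw) Ry(pitch) Rx(roll)).
In Python, from cell import arm gives the robot as it stands.
- The arm moves only by the shell command python3 -m jog 'ROWS' [OPENING] [FORCE]. ROWS is JSON, a list of rows, each an object of numbers: "x", "y", "z": the shift along the world's x, y, z in m; "rx", "ry", "rz": the turn, a rotation vector about the world's x, y, z in degrees. A call has 1 to 20 rows; each row is the pose to reach, as a shift and turn from the pose commanded when the call began; what a row does not reach only later rows make up. A row lasts 1/10 s, in which the tool goes at most 50 mm and 8.59 degrees, less where a joint would pass 70% of its speed; a pose out of reach is approached as far as the arm can. A call with a gripper value outside its range is refused whole. OPENING is the closure in counts, from 0 (fully open) to 255 (shut), set as the call begins (- or left out, the last holds). The fingers move at their own pace and stop on an object; FORCE is the grip in N (left out, the last holds). Time passes only in rows, so rows that repeat a pose let the fingers close. It gives the time, the measured TCP pose, the force, the opening and the grip force at its end, in the units of the state.
- arm.sense(): the state, without advancing time (a new reading comes with each control period).
- arm.camera(name): name is "scene" or "top" or "wrist"; returns a dict with "pixels" (384x512x3 uint8, red, green, blue), "z_map" (384x512 float32, m along the optical axis (not along the pixel's ray), 0 where there is no reading), "intrinsics" (3x3 intrinsics, pixels), "D" ([k1, k2, p1, p2, k3] as OpenCV has them; the pictures are not rectified), "extrinsics" (4x4, takes a point from camera to world coordinates). Camera axes: x right, y down, z forward; pixel columns grow to the right and rows downward; lengths in m; the calibration is good to about 2 mm. A picture is of the moment at which its call begins.
- arm.close_job(): hands the job in; it is judged then, once.
The state is a dict: "time_s": time; "joint_positions": joint angles; "qd": joint speeds; "joint_torque": joint torques, N m; "position": TCP position; "ee_rot": TCP orientation; "contact_force": force on the tool from outside, world axes, zero at the start; "wrist_torque": the same for the moment, N m; "finger_gap": finger opening in m; "gripper_force": force on a finger pad.
Only numpy, scipy, OpenCV 4.12 (cv2) and the standard library are available. Lean on these libraries where they do the work, as an engineer would, in place of code of your own. Each camera call takes 0.05 s, during which the arm holds its last target. There are 200 camera calls.

## Task

A new roll of labels has been slid onto the unwinder and its spindle, braked, may have stopped at any angle. Hang the loose steel retaining flange (the one with the orange lever) on the spindle head above the roll and let go of it. Then turn it clockwise, pushing gently and never forcing it, until you feel it drop into the slots and, farther on, drop again into the locking notches so that it lies low and level over the roll; leave the other things on the desk where they are.

Things in the scene. Friction and masses are not known exactly. Their poses are not given: they have to be found in the camera images.
- flange_centre (a point): loose retaining flange, 0.24 to 0.44 kg, starting flat on the desk; point on its axis, 16 mm above its underside; x along the lever, z up. Steel disc 80 mm across, 5 mm thick, with a collar 50 mm across, 32 mm high, open at the top. Grasp from above by the dark ribbed flats on the collar, facing +y and -y: 54 mm apart, 26 mm wide, 6 to 32 mm over the underside
- flange_lugs (a point): point on the flange's axis, level with the undersides of its three lugs, 22 mm over the flange's underside. The lugs (8 mm wide, 6 mm high, 120 degrees apart, one under the lever) stand inside the bore, which is 37.8 mm wide and flares to 44 mm over its lowest 6 mm. The collar thus goes 22 mm over the spindle head before the lugs rest on its top
- lever_mid (a point): point on the flange's orange lever where it can be pushed sideways, 60 mm from the flange's axis, 20 mm over its underside. The lever is an upright radial plate, 24 to 77 mm from the axis, 12 mm thick, 4 to 36 mm over the underside; it reaches 37 mm beyond the disc's rim, so a fingertip can push it from beside the disc. The flange turns easily: 1 to 3 N here
- spindle_top (a point): centre of the top of the unwinder's dark grey spindle head, 36 mm across, fixed, 110 mm above the desk, 42 mm above the top of the white roll (100 mm across); z is the upright spindle axis. The flange lugs first rest here. The brake holds the spindle firmly, but it stopped at any angle: this pose does NOT tell where the slots are. Turn the flange clockwise to find them
- slot_floor (a point): point on the spindle axis, level with the bottoms of the three bayonet slots, 13 mm under spindle_top. The slots, 12 mm wide and 120 degrees apart, open in the head's top: the lugs drop in once turned over them (at most 120 degrees on). From each, a level track leads on clockwise, seen from above, under a roof. The flange falls by its own weight, if nothing holds it up
- notch_floor (a point): point on the spindle axis, level with the bottoms of the three locking notches, 18 mm under spindle_top. Each lies 47 to 63 degrees clockwise from its slot, at the end of the track: there the lugs drop 5 mm more, and flange_lugs comes down to this level. Behind the notch is a hard stop: do not push the lever there with more than about 20 N
- unwinder: label unwinder standing fixed on the desk: grey base 170 x 150 x 17 mm with a 61 mm high white guide roller on one corner, the spindle and the roll in its middle; origin under the spindle axis, on the desk
- mug: white mug, 92 mm wide, 95 mm high, bystander; origin at its underside
- stapler: dark blue stapler, 127 x 36 x 40 mm, bystander; origin at its underside
- label_roll_small: small white label roll, 62 mm in diameter, 40 mm high, bystander; origin at its underside
- scissors: scissors with blue handles lying on the desk, 199 x 87 x 9 mm, bystander; origin at the underside
Mind the look-alikes: they are no part of the job. Leave any yellow look-alike of the part that bears flange_centre alone.

How it is judged:
By the outcome, as a careful person would: the job done as asked, in the order asked, and still so for the second after the job is handed in, with the robot touching nothing.
It also fails if it takes over 67 s, if anything falls off the work surface, if the arm or the gripper's body presses on something with over 40 N, if the wrist force passes 120 N, or if a joint passes its speed limit or range.

## Working session

There is one attempt and no reset: what is moved stays moved. The work goes in short steps, Python scripts to look and compute and a shell command to move; the robot and the scene stay as the last step left them, time stands still between calls to the robot, and variables do not carry over. Pictures are saved under pics/ and viewed, at most 10 in all, crops included, and the job is handed in when it is done.

```bash
mkdir -p pics; ls; cat > h.py <<'E'
import numpy as np,cv2
from cell import arm
def cam(n):
    c=arm.camera(n); return c
def save(c,f,crop=None,scale=1):
    p=c["pixels"]
    if crop: u0,v0,u1,v1=crop; p=p[v0:v1,u0:u1]
    p=cv2.resize(p,None,fx=scale,fy=scale,interpolation=cv2.INTER_CUBIC)
    cv2.imwrite("pics/"+f,p[:,:,::-1])
def cloud(c):
    h,w=c["z_map"].shape
    K=np.array(c["intrinsics"]);D=np.array(c["D"],float)
    u,v=np.meshgrid(np.arange(w),np.arange(h))
    q=cv2.undistortPoints(np.stack([u,v],-1).reshape(-1,1,2).astype(np.float64),K,D).reshape(h,w,2)
    z=c["z_map"][...,None]
    P=np.concatenate([q*z,z],-1); T=np.array(c["extrinsics"])
    W=P@T[:3,:3].T+T[:3,3]; W[c["z_map"]==0]=np.nan
    return W
E
python3 - <<'E'
from h import *
a=cam("top");b=cam("scene")
p=np.hstack([a["pixels"],b["pixels"]])
save({"pixels":np.vstack([a["pixels"],b["pixels"]])},"a.png",None,.78)
save(a,"top.png",None,1.5)
np.savez("top.npz",W=cloud(a),p=a["pixels"])
E
```

```text
pics
```

View pics/top.png

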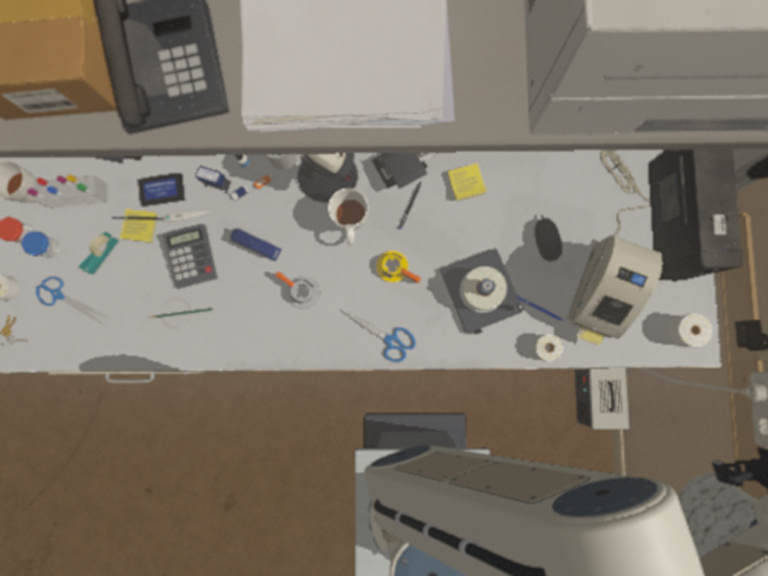

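View pics/a.png

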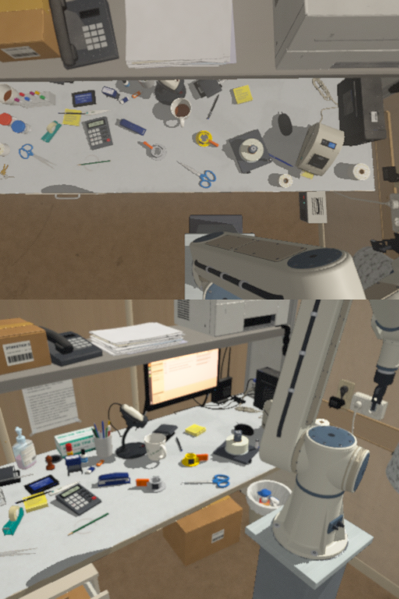

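Top view (1.5× pixels): the steel flange with the orange lever is at (300,290) and its lever points up-left to (277,275). The yellow look-alike is at (393,266). The spindle and roll are at (485,288). The steel one fits the description. Next I'll measure it and enlarge a crop to confirm.

```bash
python3 - <<'E'
from h import *
d=np.load("top.npz");W=d["W"];p=d["p"]
save({"pixels":p},"crop.png",(170,150,370,250),4)
hsv=cv2.cvtColor(p,cv2.COLOR_RGB2HSV)
print("desk z",np.nanmedian(W[215:225,200:240,2]))
sub=np.zeros(p.shape[:2],bool);sub[175:210,178:216]=1
org=sub&(hsv[...,0]<14)&(hsv[...,1]>150)
print("lever",np.nanmean(W[org],0),org.sum(),np.nanmax(W[org][:,2]))
hi=sub&~org&(W[...,2]>.024)&(W[...,2]<.06)
print("collar",hi.sum(),(np.nanmin(W[hi],0)+np.nanmax(W[hi],0))/2,np.nanmin(W[hi],0),np.nanmax(W[hi],0))
lo=sub&(W[...,2]>.003)
print("all", np.nanmin(W[lo],0),np.nanmax(W[lo],0))
s=np.zeros_like(sub);s[165:220,295:350]=1
for a,b in((.1,.12),(.06,.08)):
    m=s&(W[...,2]>a)&(W[...,2]<b)
    q=W[m];print(a,m.sum(),np.mean(q,0),(q.min(0)+q.max(0))/2,np.ptp(q,0))
print(arm.sense())
E
```

```text
desk z 0.0006096779277950937
lever [0.55718025 0.32504668 0.03658999] 27 0.043211747540763845
collar 124 [0.53815035 0.30366505 0.03105491] [0.50138902 0.25817046 0.02400455] [0.57491169 0.34915965 0.03810528]
all [0.47412374 0.23581751 0.00301969] [0.60069711 0.37362306 0.04321175]
0.1 73 [ 0.52693953 -0.14855094  0.11089349] [ 0.52711098 -0.14958645  0.1093119 ] [0.03443989 0.03108969 0.01622491]
0.06 559 [ 0.5248859  -0.15073322  0.06849815] [ 0.52530781 -0.16941702  0.06989901] [0.09925811 0.13684734 0.0183754 ]
{'time_s': 0.1, 'joint_positions': array([-1.30142203e+00,  3.53571439e-01,  1.63405118e+00, -7.36012411e-06,
        1.15523500e+00, -2.38665208e-03]), 'qd': array([-0.00239329, -0.00190995, -0.00213459,  0.00082446, -0.00030073,
       -0.000859  ]), 'joint_torque': array([-2.26325383e-04, -6.06360054e+01, -3.42819393e+01,  2.01699231e-05,
        4.02509206e-03, -7.83193990e-07]), 'position': array([ 0.16766448, -0.60166562,  0.24964508]), 'ee_rot': array([-3.14032767e+00,  3.71088799e-06,  2.71763922e-01]), 'contact_force': array([-0.30486706,  0.88142901,  0.34661495]), 'wrist_torque': array([-0.00318064,  0.00784178,  0.05535205]), 'gripper_force': 0.0, 'finger_gap': 0.08537135724980051}
```

View pics/crop.png

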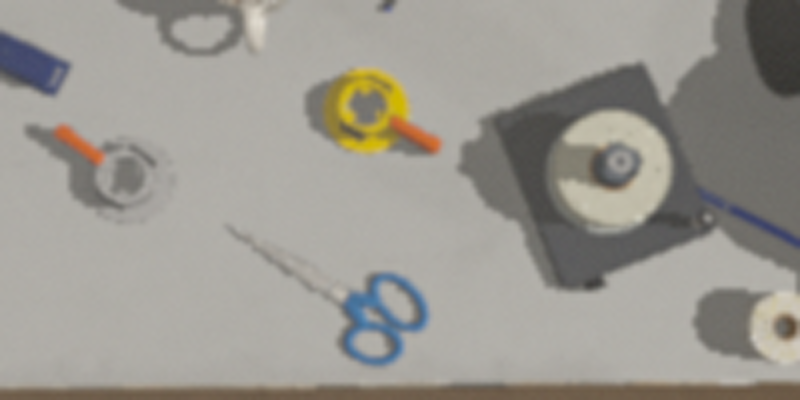

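Crop: the steel flange is at crop pixel (127,175), with its orange lever running to (62,130). It is bare steel, so it is the one meant. The yellow one at (367,110) is left alone. I'll move above the flange and look from close up.

```bash
python3 -m jog '[{"x":0.02,"y":0.05,"rz":4},{"x":0.04,"y":0.1,"rz":8},{"x":0.06,"y":0.14,"rz":12},{"x":0.08,"y":0.19,"rz":16},{"x":0.1,"y":0.23,"rz":20},{"x":0.12,"y":0.28,"rz":24},{"x":0.14,"y":0.33,"rz":28},{"x":0.16,"y":0.38,"rz":32},{"x":0.18,"y":0.43,"rz":36},{"x":0.2,"y":0.48,"rz":40},{"x":0.22,"y":0.53,"rz":40},{"x":0.24,"y":0.58,"rz":40},{"x":0.26,"y":0.63,"rz":40},{"x":0.28,"y":0.68,"rz":40},{"x":0.29,"y":0.73,"rz":40},{"x":0.3,"y":0.78,"rz":40},{"x":0.31,"y":0.83,"rz":40},{"x":0.33,"y":0.87,"rz":40},{"x":0.33,"y":0.886,"rz":40},{"x":0.33,"y":0.886,"rz":40}]' 0 40
cat > look.py <<'E'
from h import *
import sys
c=cam("wrist"); np.savez(sys.argv[1]+".npz",W=cloud(c),p=c["pixels"],T=c["extrinsics"]); save(c,sys.argv[1]+".png")
s=arm.sense();print(s["time_s"],s["position"],s["ee_rot"],s["joint_positions"]);print(np.array(c["extrinsics"]).round(3))
E
python3 look.py w1
```

```text
0.15 [ 0.1676971  -0.60173692  0.24973212] [-3.14053898e+00 -2.82622227e-06  2.71793482e-01] [-1.30140571e+00  3.53505945e-01  1.63394335e+00  3.21779226e-07
  1.15519704e+00 -2.40299442e-03]
[[ 0.268 -0.927 -0.263  0.234]
 [-0.963 -0.258 -0.072 -0.583]
 [-0.001  0.272 -0.962  0.373]
 [ 0.     0.     0.     1.   ]]schema error: expected keys x, y, z, rx, ry, rz
```

View pics/w1.png

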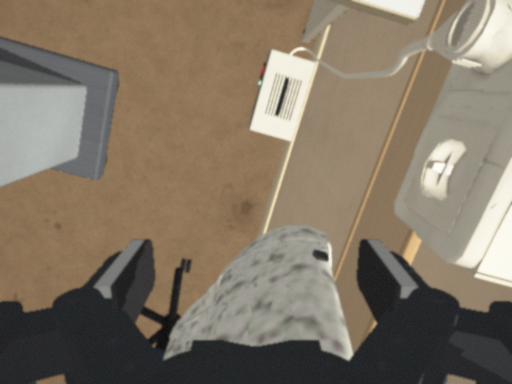

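This picture shows the floor below the start pose, because the move was refused for missing keys. I'll resend it with all keys.

```bash
python3 -m jog '[{"x":0.02,"y":0.05,"z":0,"rx":0,"ry":0,"rz":4},{"x":0.04,"y":0.1,"z":0,"rx":0,"ry":0,"rz":8},{"x":0.08,"y":0.19,"z":0,"rx":0,"ry":0,"rz":16},{"x":0.12,"y":0.28,"z":0,"rx":0,"ry":0,"rz":24},{"x":0.16,"y":0.38,"z":0,"rx":0,"ry":0,"rz":32},{"x":0.2,"y":0.48,"z":0,"rx":0,"ry":0,"rz":40},{"x":0.24,"y":0.58,"z":0,"rx":0,"ry":0,"rz":40},{"x":0.28,"y":0.68,"z":0,"rx":0,"ry":0,"rz":40},{"x":0.31,"y":0.78,"z":0,"rx":0,"ry":0,"rz":40},{"x":0.34,"y":0.85,"z":0,"rx":0,"ry":0,"rz":40},{"x":0.36,"y":0.886,"z":0,"rx":0,"ry":0,"rz":40},{"x":0.36,"y":0.886,"z":0,"rx":0,"ry":0,"rz":40},{"x":0.36,"y":0.886,"z":0,"rx":0,"ry":0,"rz":40},{"x":0.36,"y":0.886,"z":0,"rx":0,"ry":0,"rz":40},{"x":0.36,"y":0.886,"z":0,"rx":0,"ry":0,"rz":40},{"x":0.36,"y":0.886,"z":0,"rx":0,"ry":0,"rz":40},{"x":0.36,"y":0.886,"z":0,"rx":0,"ry":0,"rz":40},{"x":0.36,"y":0.886,"z":0,"rx":0,"ry":0,"rz":40},{"x":0.36,"y":0.886,"z":0,"rx":0,"ry":0,"rz":40},{"x":0.36,"y":0.886,"z":0,"rx":0,"ry":0,"rz":40}]' 0 40
python3 look.py w2
```

```text
time_s: 2.15
position: [0.5292, 0.2887, 0.2499]
ee_rot: [-3.141, -0.002, 0.973]
contact_force: [-0.3, -0.4, -0.1]
finger_gap: 0.0853
gripper_force: 0.0
2.2 [0.52846446 0.2870828  0.24959009] [-3.14125554e+00 -3.73622008e-04  9.72708736e-01] [4.94890297e-01 3.17191889e-01 1.68651715e+00 5.19087839e-04
 1.13770691e+00 1.09276002e+00]
[[ 0.826 -0.543 -0.152  0.568]
 [-0.564 -0.795 -0.224  0.346]
 [ 0.     0.271 -0.963  0.373]
 [ 0.     0.     0.     1.   ]]
```

View pics/w2.png

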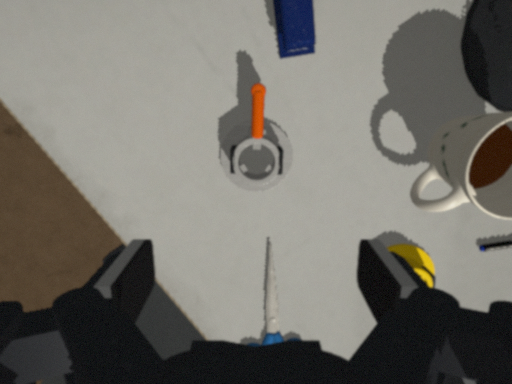

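The wrist view shows the steel flange at (256,156). Its lever points up the image to (258,88), and the dark flats are at (234,160) and (281,160). Nothing is close beside it.

```bash
python3 - <<'E'
from h import *
d=np.load("w2.npz");W=d["W"];p=d["p"]
hsv=cv2.cvtColor(p,cv2.COLOR_RGB2HSV)
sub=np.zeros(p.shape[:2],bool);sub[75:200,205:305]=1
org=sub&(hsv[...,0]<14)&(hsv[...,1]>150)
org2=org&(W[...,2]>.03)
q=W[org2];m=q.mean(0);print("lever",m,org2.sum())
u=np.linalg.svd(q[:,:2]-m[:2])[2][0];print("dir",np.degrees(np.arctan2(u[1],u[0])))
def fit(q):
    A=np.c_[2*q[:,:2],np.ones(len(q))];s=np.linalg.lstsq(A,(q[:,:2]**2).sum(1),rcond=None)[0]
    return s[:2],np.sqrt(s[2]+s[0]**2+s[1]**2)
for a,b in((.027,.037),(.003,.008)):
    k=sub&~org&(W[...,2]>a)&(W[...,2]<b)
    q=W[k];r,_=fit(q);v,uu=np.where(k);print(a,k.sum(),fit(q),"med z",np.median(q[:,2]),"box",(q.min(0)+q.max(0))/2,np.ptp(q,0),"px",u.mean(),uu.mean(),v.mean())
    # hull-based minimal circle
    (c,rad)=cv2.minEnclosingCircle(q[:,:2].astype(np.float32));print("  enc",c,rad)
print(np.nanmedian(W[10:60,60:200,2]))
E
```

```text
lever [0.55813331 0.32819769 0.03504951] 628
dir -125.00514934256316
0.027 1170 (array([0.53325269, 0.29290211]), np.float64(0.024802945814274314)) med z 0.03146882510347809 box [0.53767033 0.30476781 0.03092601] [0.07628191 0.08799204 0.00783887] px -0.6963752728137848 256.0700854700855 159.56581196581197
  enc (0.5438096523284912, 0.30632492899894714) 0.050769925117492676
0.003 1692 (array([0.52737114, 0.28526007]), np.float64(0.03488453312193569)) med z 0.004732120543397278 box [0.52805316 0.28606343 0.0054756 ] [0.07943079 0.07966649 0.00491303] px -0.6963752728137848 256.0549645390071 153.76004728132386
  enc (0.5278559923171997, 0.28606343269348145) 0.04003299027681351
-0.00042534483377398846
```

```bash
python3 -m jog '[{"x":0,"y":0.002,"z":-0.04,"rx":0,"ry":0,"rz":-0.7},{"x":0,"y":0.002,"z":-0.08,"rx":0,"ry":0,"rz":-0.7},{"x":0,"y":0.002,"z":-0.12,"rx":0,"ry":0,"rz":-0.7},{"x":0,"y":0.002,"z":-0.16,"rx":0,"ry":0,"rz":-0.7},{"x":0,"y":0.002,"z":-0.19,"rx":0,"ry":0,"rz":-0.7},{"x":0,"y":0.002,"z":-0.21,"rx":0,"ry":0,"rz":-0.7},{"x":0,"y":0.002,"z":-0.219,"rx":0,"ry":0,"rz":-0.7},{"x":0,"y":0.002,"z":-0.219,"rx":0,"ry":0,"rz":-0.7},{"x":0,"y":0.002,"z":-0.219,"rx":0,"ry":0,"rz":-0.7}]'
python3 -m jog '[{"x":0,"y":0,"z":0,"rx":0,"ry":0,"rz":0},{"x":0,"y":0,"z":0,"rx":0,"ry":0,"rz":0},{"x":0,"y":0,"z":0,"rx":0,"ry":0,"rz":0},{"x":0,"y":0,"z":0,"rx":0,"ry":0,"rz":0},{"x":0,"y":0,"z":0,"rx":0,"ry":0,"rz":0},{"x":0,"y":0,"z":0,"rx":0,"ry":0,"rz":0},{"x":0,"y":0,"z":0,"rx":0,"ry":0,"rz":0},{"x":0,"y":0,"z":0,"rx":0,"ry":0,"rz":0}]' 255 45
```

```text
time_s: 3.1
position: [0.5283, 0.2857, 0.0322]
ee_rot: [3.141, -0.001, 0.957]
contact_force: [-0.3, 1.2, 0.9]
finger_gap: 0.0853
gripper_force: 0.0
time_s: 3.9
position: [0.5284, 0.2863, 0.0324]
ee_rot: [3.141, -0.001, 0.958]
contact_force: [-0.4, -0.8, 6.8]
finger_gap: 0.0532
gripper_force: 47.2
```

```bash
python3 -m jog '[{"x":0,"y":0,"z":0.02,"rx":0,"ry":0,"rz":0},{"x":0,"y":0,"z":0.06,"rx":0,"ry":0,"rz":0},{"x":0,"y":0,"z":0.11,"rx":0,"ry":0,"rz":0},{"x":0,"y":-0.01,"z":0.15,"rx":0,"ry":0,"rz":0},{"x":-0.01,"y":-0.03,"z":0.19,"rx":0,"ry":0,"rz":0},{"x":-0.02,"y":-0.06,"z":0.21,"rx":0,"ry":0,"rz":0},{"x":-0.03,"y":-0.1,"z":0.22,"rx":0,"ry":0,"rz":0},{"x":-0.04,"y":-0.14,"z":0.22,"rx":0,"ry":0,"rz":0},{"x":-0.05,"y":-0.185,"z":0.22,"rx":0,"ry":0,"rz":0},{"x":-0.065,"y":-0.23,"z":0.22,"rx":0,"ry":0,"rz":0},{"x":-0.08,"y":-0.275,"z":0.22,"rx":0,"ry":0,"rz":0},{"x":-0.09,"y":-0.32,"z":0.22,"rx":0,"ry":0,"rz":0},{"x":-0.105,"y":-0.36,"z":0.22,"rx":0,"ry":0,"rz":0},{"x":-0.115,"y":-0.395,"z":0.22,"rx":0,"ry":0,"rz":0},{"x":-0.12,"y":-0.413,"z":0.22,"rx":0,"ry":0,"rz":0},{"x":-0.12,"y":-0.413,"z":0.22,"rx":0,"ry":0,"rz":0},{"x":-0.12,"y":-0.413,"z":0.22,"rx":0,"ry":0,"rz":0},{"x":-0.12,"y":-0.413,"z":0.22,"rx":0,"ry":0,"rz":0},{"x":-0.12,"y":-0.413,"z":0.22,"rx":0,"ry":0,"rz":0}]'
python3 look.py w3
```

```text
time_s: 5.8
position: [0.408, -0.1262, 0.2513]
ee_rot: [-3.141, -0.0, 0.959]
contact_force: [0.5, -0.0, -2.6]
finger_gap: 0.053
gripper_force: 49.3
5.85 [ 0.4080219  -0.12625351  0.25126232] [-3.14147333e+00 -1.03570657e-04  9.59106728e-01] [-3.03698193e-01  3.57360927e-02  2.03126083e+00  1.53358178e-04
  1.07467804e+00  3.07918393e-01]
[[ 0.818 -0.553 -0.156  0.448]
 [-0.575 -0.787 -0.223 -0.069]
 [ 0.     0.272 -0.962  0.375]
 [ 0.     0.     0.     1.   ]]
```

View pics/w3.png

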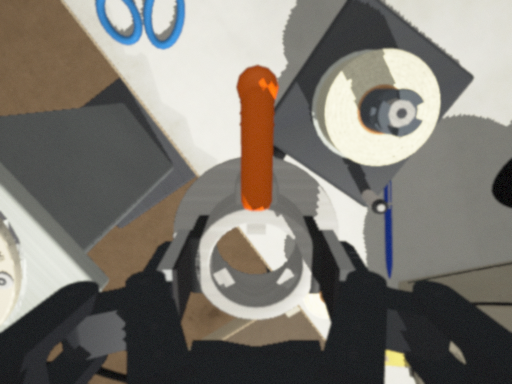

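The wrist view shows the flange held by its flats, with the collar at (255,265) and the lever up to (258,80). The spindle head is at (400,113) on the roll, unobstructed. I'll measure both from this one picture, so calibration errors cancel.

```bash
python3 - <<'E'
from h import *
d=np.load("w3.npz");W=d["W"];p=d["p"]
v,u=np.mgrid[:384,:512]
def fit(q):
    A=np.c_[2*q[:,:2],np.ones(len(q))];s=np.linalg.lstsq(A,(q[:,:2]**2).sum(1),rcond=None)[0]
    return s[:2],np.sqrt(s[2]+s[0]**2+s[1]**2)
m=(u>350)&(u<440)&(v>60)&(v<160)&(W[...,2]>.105)&(W[...,2]<.118)
q=W[m];print("spindle",m.sum(),q[:,2].mean(),cv2.minEnclosingCircle(q[:,:2].astype(np.float32)),q.mean(0))
m=(u>300)&(u<450)&(v>30)&(v<180)&(W[...,2]>.063)&(W[...,2]<.072)
q=W[m];print("roll",m.sum(),np.median(q[:,2]),cv2.minEnclosingCircle(q[:,:2].astype(np.float32)))
hsv=cv2.cvtColor(p,cv2.COLOR_RGB2HSV)
og=(hsv[...,0]<14)&(hsv[...,1]>150)
og=cv2.dilate(og.astype(np.uint8),np.ones((5,5)))>0
for a,b in((.245,.256),(.219,.229)):
    m=(u>160)&(u<350)&(v>150)&(v<330)&~og&(W[...,2]>a)&(W[...,2]<b)
    q=W[m];print(a,m.sum(),np.median(q[:,2]),fit(q),cv2.minEnclosingCircle(q[:,:2].astype(np.float32)))
# collar ring by pixels at collar top
m=(u>185)&(u<325)&(v>195)&(v<325)&~og&(W[...,2]>.244)&(W[...,2]<.258)&(hsv[...,2]>110)
q=W[m];r=np.hypot(*(q[:,:2]-[.408,-.126]).T)
print(m.sum(),np.percentile(r,[5,50,95]),fit(q))
l=(W[...,2]>.25)&(hsv[...,0]<14)&(hsv[...,1]>150)&(v<215);q=W[l];print(q.mean(0));print(np.linalg.svd(q-q.mean(0),full_matrices=False)[2][0])
E
```

```text
spindle 1485 0.10951326337010353 ((0.5271121263504028, -0.14811882376670837), 0.018314804881811142) [ 0.52659829 -0.14732976  0.10951326]
roll 8192 0.06777593860796305 ((0.5274681448936462, -0.14786817133426666), 0.050570253282785416)
0.245 7995 0.2502427465947684 (array([ 0.40868016, -0.1244941 ]), np.float64(0.023037845671888876)) ((0.4118802547454834, -0.11990287154912949), 0.03887647017836571)
0.219 5205 0.22353692657414803 (array([ 0.41200929, -0.11982574]), np.float64(0.029240140065057235)) ((0.40801310539245605, -0.12523841857910156), 0.03982428461313248)
5438 [0.01427491 0.02128506 0.02470841] (array([ 0.40791485, -0.12574017]), np.float64(0.021098703201590196))
[ 0.43819029 -0.08333586  0.25374468]
[-0.58291085 -0.81248433  0.00917341]
```

```bash
python3 -m jog '[{"x":0.02,"y":-0.004,"z":0,"rx":0,"ry":0,"rz":0},{"x":0.05,"y":-0.01,"z":0,"rx":0,"ry":0,"rz":0},{"x":0.085,"y":-0.016,"z":0,"rx":0,"ry":0,"rz":0},{"x":0.11,"y":-0.0205,"z":-0.02,"rx":0,"ry":0,"rz":0},{"x":0.1193,"y":-0.0224,"z":-0.05,"rx":0,"ry":0,"rz":0},{"x":0.1193,"y":-0.0224,"z":-0.08,"rx":0,"ry":0,"rz":0},{"x":0.1193,"y":-0.0224,"z":-0.098,"rx":0,"ry":0,"rz":0},{"x":0.1193,"y":-0.0224,"z":-0.1,"rx":0,"ry":0,"rz":0},{"x":0.1193,"y":-0.0224,"z":-0.1,"rx":0,"ry":0,"rz":0},{"x":0.1193,"y":-0.0224,"z":-0.1,"rx":0,"ry":0,"rz":0}]'
python3 -m jog '[{"x":0,"y":0,"z":-0.004,"rx":0,"ry":0,"rz":0},{"x":0,"y":0,"z":-0.008,"rx":0,"ry":0,"rz":0},{"x":0,"y":0,"z":-0.012,"rx":0,"ry":0,"rz":0},{"x":0,"y":0,"z":-0.015,"rx":0,"ry":0,"rz":0},{"x":0,"y":0,"z":-0.017,"rx":0,"ry":0,"rz":0},{"x":0,"y":0,"z":-0.017,"rx":0,"ry":0,"rz":0}]'
```

```text
time_s: 6.85
position: [0.528, -0.1494, 0.1524]
ee_rot: [3.14, -0.001, 0.958]
contact_force: [-0.0, 0.9, -1.8]
finger_gap: 0.053
gripper_force: 49.3
time_s: 7.45
position: [0.5273, -0.1492, 0.134]
ee_rot: [-3.142, -0.001, 0.958]
contact_force: [2.0, 2.6, -3.1]
finger_gap: 0.0531
gripper_force: 49.4
```

```bash
python3 -m jog '[{"x":0.0003,"y":0.0004,"z":-0.003,"rx":0,"ry":0,"rz":0},{"x":0.0003,"y":0.0004,"z":-0.006,"rx":0,"ry":0,"rz":0},{"x":0.0003,"y":0.0004,"z":-0.009,"rx":0,"ry":0,"rz":0},{"x":0.0003,"y":0.0004,"z":-0.011,"rx":0,"ry":0,"rz":0},{"x":0.0003,"y":0.0004,"z":-0.012,"rx":0,"ry":0,"rz":0},{"x":0.0003,"y":0.0004,"z":-0.012,"rx":0,"ry":0,"rz":0}]'
```

```text
time_s: 8.05
position: [0.5273, -0.149, 0.1221]
ee_rot: [-3.141, 0.0, 0.958]
contact_force: [2.3, 2.7, -3.4]
finger_gap: 0.0528
gripper_force: 49.4
```

```bash
python3 -m jog '[{"x":0,"y":0,"z":-0.0012,"rx":0,"ry":0,"rz":0},{"x":0,"y":0,"z":-0.0012,"rx":0,"ry":0,"rz":0}]'
python3 -m jog '[{"x":0,"y":0,"z":0,"rx":0,"ry":0,"rz":0},{"x":0,"y":0,"z":0,"rx":0,"ry":0,"rz":0},{"x":0,"y":0,"z":0,"rx":0,"ry":0,"rz":0},{"x":0,"y":0,"z":0,"rx":0,"ry":0,"rz":0},{"x":0,"y":0,"z":0,"rx":0,"ry":0,"rz":0},{"x":0,"y":0,"z":0,"rx":0,"ry":0,"rz":0},{"x":0,"y":0,"z":0.01,"rx":0,"ry":0,"rz":0},{"x":0,"y":0,"z":0.03,"rx":0,"ry":0,"rz":0},{"x":0,"y":0,"z":0.06,"rx":0,"ry":0,"rz":0},{"x":0,"y":0,"z":0.09,"rx":0,"ry":0,"rz":0},{"x":0,"y":0,"z":0.12,"rx":0,"ry":0,"rz":0},{"x":0,"y":0,"z":0.13,"rx":0,"ry":0,"rz":0},{"x":0,"y":0,"z":0.13,"rx":0,"ry":0,"rz":0},{"x":0,"y":0,"z":0.13,"rx":0,"ry":0,"rz":0}]' 0 40
python3 look.py w4
```

```text
time_s: 8.25
position: [0.5274, -0.149, 0.121]
ee_rot: [-3.142, -0.0, 0.958]
contact_force: [1.5, 1.8, -3.5]
finger_gap: 0.0532
gripper_force: 49.4
time_s: 9.65
position: [0.5269, -0.1489, 0.2503]
ee_rot: [-3.141, 0.0, 0.958]
contact_force: [0.1, -0.6, -0.2]
finger_gap: 0.0851
gripper_force: 0.0
9.7 [ 0.52660552 -0.14884288  0.24976744] [-3.13968947e+00  6.86441326e-04  9.57729829e-01] [-2.78188094e-01  2.34091479e-01  1.79976813e+00 -2.54794301e-05
  1.10975611e+00  3.34890416e-01]
[[ 0.817 -0.554 -0.158  0.567]
 [-0.576 -0.787 -0.223 -0.092]
 [-0.     0.273 -0.962  0.374]
 [ 0.     0.     0.     1.   ]]
```

View pics/w4.png

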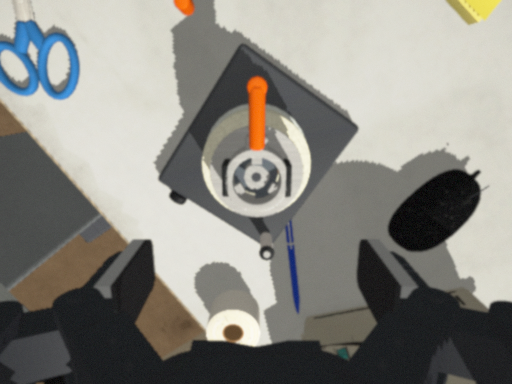

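The flange hangs on the head, with its collar around the spindle top at (257,180) and its lever up to (258,85). Next I'll check its height, close the fingers, turn the tool by 90° and go down on the counterclockwise side of the lever.

```bash
cat > st.py <<'E'
from h import *
import sys
def status(W,p,c=np.array([.5273,-.148])):
    hsv=cv2.cvtColor(p,cv2.COLOR_RGB2HSV);W=np.nan_to_num(W)
    r=np.hypot(W[...,0]-c[0],W[...,1]-c[1])
    l=(hsv[...,0]<14)&(hsv[...,1]>150)&(r<.085)&(r>.02)&(W[...,2]>.06)
    q=W[l];q=q[q[:,2]>np.percentile(q[:,2],60)-.003]; m=q.mean(0)-[*c,0]
    print("lever top z",m[2],"yaw",np.degrees(np.arctan2(m[1],m[0])),len(q))
    d=(r>.029)&(r<.039)&~l&(W[...,2]>.068)&(W[...,2]<.12)
    q=W[d]
    if len(q)>30:
        s=np.linalg.lstsq(np.c_[q[:,:2]-c,np.ones(len(q))],q[:,2],rcond=None)[0];print("disc top z",np.median(q[:,2]),"tilt",s[:2],len(q))
if len(sys.argv)>1: d=np.load(sys.argv[1]+".npz");status(d["W"],d["p"])
else:
    for n in("wrist","top"):
        c=cam(n);print(n);status(cloud(c),c["pixels"])
E
python3 st.py w4
python3 -m jog '[{"x":0.001,"y":0.007,"z":0,"rx":0,"ry":0,"rz":8},{"x":0.002,"y":0.014,"z":0,"rx":0,"ry":0,"rz":16},{"x":0.003,"y":0.021,"z":0,"rx":0,"ry":0,"rz":24},{"x":0.004,"y":0.028,"z":0,"rx":0,"ry":0,"rz":32},{"x":0.005,"y":0.035,"z":0,"rx":0,"ry":0,"rz":40},{"x":0.006,"y":0.042,"z":0,"rx":0,"ry":0,"rz":48},{"x":0.007,"y":0.049,"z":0,"rx":0,"ry":0,"rz":56},{"x":0.008,"y":0.056,"z":0,"rx":0,"ry":0,"rz":64},{"x":0.009,"y":0.063,"z":0,"rx":0,"ry":0,"rz":72},{"x":0.01,"y":0.069,"z":0,"rx":0,"ry":0,"rz":80},{"x":0.01,"y":0.069,"z":-0.02,"rx":0,"ry":0,"rz":88},{"x":0.01,"y":0.069,"z":-0.06,"rx":0,"ry":0,"rz":90},{"x":0.01,"y":0.069,"z":-0.1,"rx":0,"ry":0,"rz":90},{"x":0.01,"y":0.069,"z":-0.13,"rx":0,"ry":0,"rz":90},{"x":0.01,"y":0.069,"z":-0.149,"rx":0,"ry":0,"rz":90},{"x":0.01,"y":0.069,"z":-0.149,"rx":0,"ry":0,"rz":90},{"x":0.01,"y":0.069,"z":-0.149,"rx":0,"ry":0,"rz":90},{"x":0.01,"y":0.069,"z":-0.149,"rx":0,"ry":0,"rz":90}]' 255 40
python3 st.py
```

```text
lever top z 0.1229389665337481 yaw 54.36214411451439 1105
disc top z 0.09269747199854089 tilt [ 0.00576262 -0.00212027] 2180
time_s: 11.5
position: [0.5379, -0.0801, 0.1028]
ee_rot: [3.141, 0.001, 2.529]
contact_force: [0.1, -0.5, 0.8]
finger_gap: -0.0002
gripper_force: 0.0
wrist
lever top z 0.11641451467776416 yaw 61.90429794180569 195
disc top z 0.09257000562728898 tilt [-0.18567874 -0.07486547] 4956
topTraceback (most recent call last):
  File "st.py", line 16, in <module>
    c=cam(n);print(n);status(cloud(c),c["pixels"])
                      ~~~~~~^^^^^^^^^^^^^^^^^^^^^^
  File "st.py", line 7, in status
    q=W[l];q=q[q[:,2]>np.percentile(q[:,2],60)-.003]; m=q.mean(0)-[*c,0]
                      ~~~~~~~~~~~~~^^^^^^^^^^^
    return _quantile_unchecked(
        a, q, axis, out, overwrite_input, method, keepdims, weights)
    return _ureduce(a,
                    func=_quantile_ureduce_func,
    ...<5 lines>...
                    overwrite_input=overwrite_input,
                    method=method)
    r = func(a, **kwargs)
    result = _quantile(arr,
                       quantiles=q,
    ...<2 lines>...
                       out=out,
                       weights=wgt)
    slices_having_nans = np.isnan(arr[-1, ...])
                                  ~~~^^^^^^^^^
IndexError: index -1 is out of bounds for axis 0 with size 0
```

```bash
cat > arc.py <<'E'
# shifts from lever angle a0 (standoff s0) for clockwise turns; lever angle in deg
import numpy as np,sys
a0,s0,step,n,s1=map(float,sys.argv[1:])
def P(a,s):
    a=np.radians(a);return 62*np.array([np.cos(a),np.sin(a)])+s*np.array([-np.sin(a),np.cos(a)])
for k in range(int(n)+1):
    d=P(a0-step*k,s1)-P(a0,s0);print(k*-step,d.round(1))
E
python3 arc.py 54.9 30 3 12 17
```

```text
-0.0 [10.6 -7.5]
-3.0 [13.8 -8.7]
-6.0 [ 16.8 -10.1]
-9.0 [ 19.8 -11.6]
-12.0 [ 22.7 -13.3]
-15.0 [ 25.6 -15.2]
-18.0 [ 28.3 -17.2]
-21.0 [ 30.9 -19.3]
-24.0 [ 33.4 -21.5]
-27.0 [ 35.7 -23.9]
-30.0 [ 38.  -26.5]
-33.0 [ 40.1 -29.1]
-36.0 [ 42.  -31.8]
```

```bash
sed -i 's/("wrist","top")/("wrist",)/' st.py
python3 -m jog '[{"x":0.005,"y":-0.004,"z":0,"rx":0,"ry":0,"rz":0},{"x":0.0106,"y":-0.0075,"z":0,"rx":0,"ry":0,"rz":0},{"x":0.0138,"y":-0.0087,"z":0,"rx":0,"ry":0,"rz":-3},{"x":0.0168,"y":-0.0101,"z":0,"rx":0,"ry":0,"rz":-6},{"x":0.0198,"y":-0.0116,"z":0,"rx":0,"ry":0,"rz":-9},{"x":0.0227,"y":-0.0133,"z":0,"rx":0,"ry":0,"rz":-12},{"x":0.0256,"y":-0.0152,"z":0,"rx":0,"ry":0,"rz":-15},{"x":0.0283,"y":-0.0172,"z":0,"rx":0,"ry":0,"rz":-18},{"x":0.0309,"y":-0.0193,"z":0,"rx":0,"ry":0,"rz":-21},{"x":0.0334,"y":-0.0215,"z":0,"rx":0,"ry":0,"rz":-24},{"x":0.0357,"y":-0.0239,"z":0,"rx":0,"ry":0,"rz":-27},{"x":0.038,"y":-0.0265,"z":0,"rx":0,"ry":0,"rz":-30}]'
python3 st.py
python3 arc.py 24.9 17 3 12 17
```

```text
time_s: 12.8
position: [0.5762, -0.107, 0.1024]
ee_rot: [3.141, 0.0, 2.003]
contact_force: [-0.6, 0.4, 0.4]
finger_gap: -0.0002
gripper_force: 0.0
wrist
lever top z 0.126245934876541 yaw 29.402192907389942 318
disc top z 0.09251945663602218 tilt [-0.07603986 -0.03165447] 5897
-0.0 [0. 0.]
-3.0 [ 2.1 -2.6]
-6.0 [ 4.1 -5.4]
-9.0 [ 5.9 -8.2]
-12.0 [  7.6 -11.1]
-15.0 [  9.1 -14.1]
-18.0 [ 10.4 -17.2]
-21.0 [ 11.6 -20.3]
-24.0 [ 12.6 -23.6]
-27.0 [ 13.5 -26.8]
-30.0 [ 14.2 -30.1]
-33.0 [ 14.7 -33.4]
-36.0 [ 15.  -36.8]
```

```bash
python3 -m jog '[{"x":0.0021,"y":-0.0026,"z":0,"rx":0,"ry":0,"rz":-3},{"x":0.0041,"y":-0.0054,"z":0,"rx":0,"ry":0,"rz":-6},{"x":0.0059,"y":-0.0082,"z":0,"rx":0,"ry":0,"rz":-9},{"x":0.0076,"y":-0.0111,"z":0,"rx":0,"ry":0,"rz":-12},{"x":0.0091,"y":-0.0141,"z":0,"rx":0,"ry":0,"rz":-15},{"x":0.0104,"y":-0.0172,"z":0,"rx":0,"ry":0,"rz":-18},{"x":0.0116,"y":-0.0203,"z":0,"rx":0,"ry":0,"rz":-21},{"x":0.0126,"y":-0.0236,"z":0,"rx":0,"ry":0,"rz":-24},{"x":0.0135,"y":-0.0268,"z":0,"rx":0,"ry":0,"rz":-27},{"x":0.0142,"y":-0.0301,"z":0,"rx":0,"ry":0,"rz":-30}]'
python3 st.py
python3 arc.py -5.1 17 3 12 17
```

```text
time_s: 13.85
position: [0.5901, -0.137, 0.1024]
ee_rot: [3.141, 0.0, 1.48]
contact_force: [-0.2, 0.6, -0.1]
finger_gap: -0.0005
gripper_force: 0.0
wrist
lever top z 0.12652091389028633 yaw -0.4047568169353697 278
disc top z 0.0925042283202726 tilt [-0.08556725 -0.02093551] 5924
-0.0 [0. 0.]
-3.0 [ 0.5 -3.3]
-6.0 [ 0.8 -6.7]
-9.0 [  1. -10.]
-12.0 [  1.  -13.4]
-15.0 [  0.8 -16.8]
-18.0 [  0.4 -20.1]
-21.0 [ -0.1 -23.4]
-24.0 [ -0.8 -26.7]
-27.0 [ -1.7 -30. ]
-30.0 [ -2.8 -33.2]
-33.0 [ -4.  -36.3]
-36.0 [ -5.4 -39.4]
```

```bash
python3 -m jog '[{"x":0.0005,"y":-0.0033,"z":0,"rx":0,"ry":0,"rz":-3},{"x":0.0008,"y":-0.0067,"z":0,"rx":0,"ry":0,"rz":-6},{"x":0.001,"y":-0.01,"z":0,"rx":0,"ry":0,"rz":-9},{"x":0.001,"y":-0.0134,"z":0,"rx":0,"ry":0,"rz":-12},{"x":0.0008,"y":-0.0168,"z":0,"rx":0,"ry":0,"rz":-15},{"x":0.0004,"y":-0.0201,"z":0,"rx":0,"ry":0,"rz":-18},{"x":-0.0001,"y":-0.0234,"z":0,"rx":0,"ry":0,"rz":-21},{"x":-0.0008,"y":-0.0267,"z":0,"rx":0,"ry":0,"rz":-24},{"x":-0.0017,"y":-0.03,"z":0,"rx":0,"ry":0,"rz":-27},{"x":-0.0028,"y":-0.0332,"z":0,"rx":0,"ry":0,"rz":-30}]'
python3 st.py
python3 arc.py -35.1 17 3 12 17
```

```text
time_s: 14.9
position: [0.5871, -0.1701, 0.1023]
ee_rot: [3.141, -0.0, 0.957]
contact_force: [-0.2, -0.3, 0.5]
finger_gap: 0.0001
gripper_force: 0.1
wrist
lever top z 0.10119355782365164 yaw -27.441600197997104 176
disc top z 0.07972820385746081 tilt [-0.01734185 -0.07649748] 4976
-0.0 [0. 0.]
-3.0 [-1.2 -3.1]
-6.0 [-2.6 -6.2]
-9.0 [-4.1 -9.2]
-12.0 [ -5.8 -12.1]
-15.0 [ -7.7 -14.9]
-18.0 [ -9.7 -17.6]
-21.0 [-11.8 -20.2]
-24.0 [-14.1 -22.7]
-27.0 [-16.5 -25.1]
-30.0 [-19.  -27.3]
-33.0 [-21.6 -29.4]
-36.0 [-24.3 -31.4]
```

It dropped 12.8 mm into the slots. I'll go on in smaller steps.

```bash
python3 -m jog '[{"x":-0.0012,"y":-0.0031,"z":0,"rx":0,"ry":0,"rz":-3},{"x":-0.0026,"y":-0.0062,"z":0,"rx":0,"ry":0,"rz":-6},{"x":-0.0041,"y":-0.0092,"z":0,"rx":0,"ry":0,"rz":-9},{"x":-0.0058,"y":-0.0121,"z":0,"rx":0,"ry":0,"rz":-12},{"x":-0.0077,"y":-0.0149,"z":0,"rx":0,"ry":0,"rz":-15},{"x":-0.0097,"y":-0.0176,"z":0,"rx":0,"ry":0,"rz":-18}]'
python3 st.py
python3 arc.py -53.1 17 2 10 17
```

```text
time_s: 15.55
position: [0.5773, -0.1876, 0.1023]
ee_rot: [3.141, -0.0, 0.644]
contact_force: [0.2, 0.6, -0.2]
finger_gap: -0.0
gripper_force: 0.1
wrist
lever top z 0.10191035761549422 yaw -46.46377651072869 176
disc top z 0.07963357258100023 tilt [-0.07742487 -0.08052343] 4901
-0.0 [0. 0.]
-2.0 [-1.4 -1.7]
-4.0 [-2.9 -3.4]
-6.0 [-4.4 -5.1]
-8.0 [-6.  -6.7]
-10.0 [-7.6 -8.2]
-12.0 [-9.3 -9.7]
-14.0 [-11.  -11.1]
-16.0 [-12.8 -12.5]
-18.0 [-14.7 -13.8]
-20.0 [-16.5 -15. ]
```

```bash
python3 -m jog '[{"x":-0.0014,"y":-0.0017,"z":0,"rx":0,"ry":0,"rz":-2},{"x":-0.0029,"y":-0.0034,"z":0,"rx":0,"ry":0,"rz":-4},{"x":-0.0044,"y":-0.0051,"z":0,"rx":0,"ry":0,"rz":-6},{"x":-0.006,"y":-0.0067,"z":0,"rx":0,"ry":0,"rz":-8}]'
python3 st.py
python3 arc.py -61.1 17 2 7 17
```

```text
time_s: 16.0
position: [0.5713, -0.1942, 0.1022]
ee_rot: [3.141, -0.0, 0.506]
contact_force: [0.4, 1.2, -0.7]
finger_gap: 0.0004
gripper_force: 0.1
wrist
lever top z 0.10117101482170043 yaw -54.17646172530646 190
disc top z 0.07964565030213236 tilt [-0.08703164 -0.06272095] 4894
-0.0 [0. 0.]
-2.0 [-1.6 -1.5]
-4.0 [-3.3 -3. ]
-6.0 [-5.1 -4.4]
-8.0 [-6.8 -5.8]
-10.0 [-8.7 -7.1]
-12.0 [-10.6  -8.3]
-14.0 [-12.5  -9.5]
```

```bash
python3 -m jog '[{"x":-0.0016,"y":-0.0015,"z":0,"rx":0,"ry":0,"rz":-2},{"x":-0.0033,"y":-0.003,"z":0,"rx":0,"ry":0,"rz":-4},{"x":-0.0051,"y":-0.0044,"z":0,"rx":0,"ry":0,"rz":-6},{"x":-0.0068,"y":-0.0058,"z":0,"rx":0,"ry":0,"rz":-8}]'
python3 st.py
python3 arc.py -69.1 17 2 7 17
```

```text
time_s: 16.45
position: [0.5645, -0.1999, 0.1022]
ee_rot: [3.141, -0.0, 0.366]
contact_force: [0.2, 0.4, -0.0]
finger_gap: 0.0004
gripper_force: 0.1
wrist
lever top z 0.10261732713303848 yaw -62.50691451293489 184
disc top z 0.07963168297608164 tilt [-0.09490808 -0.04584581] 4922
-0.0 [0. 0.]
-2.0 [-1.8 -1.3]
-4.0 [-3.7 -2.5]
-6.0 [-5.6 -3.7]
-8.0 [-7.6 -4.8]
-10.0 [-9.6 -5.8]
-12.0 [-11.6  -6.8]
-14.0 [-13.7  -7.7]
```

```bash
python3 -m jog '[{"x":-0.0018,"y":-0.0013,"z":0,"rx":0,"ry":0,"rz":-2},{"x":-0.0037,"y":-0.0025,"z":0,"rx":0,"ry":0,"rz":-4},{"x":-0.0056,"y":-0.0037,"z":0,"rx":0,"ry":0,"rz":-6},{"x":-0.0076,"y":-0.0048,"z":0,"rx":0,"ry":0,"rz":-8}]'
python3 st.py
python3 arc.py -77.1 17 2 7 17
```

```text
time_s: 16.9
position: [0.557, -0.2047, 0.1022]
ee_rot: [3.141, -0.0, 0.227]
contact_force: [0.3, -0.3, 0.0]
finger_gap: 0.0
gripper_force: 0.0
wrist
lever top z 0.09701703867879771 yaw -68.31008257134539 204
disc top z 0.07935754771837288 tilt [-0.09991077 -0.00426828] 5016
-0.0 [0. 0.]
-2.0 [-2. -1.]
-4.0 [-4. -2.]
-6.0 [-6.1 -2.9]
-8.0 [-8.2 -3.7]
-10.0 [-10.3  -4.4]
-12.0 [-12.4  -5.1]
-14.0 [-14.6  -5.7]
```

```bash
python3 look.py w5; python3 - <<'E'
from h import *
d=np.load("w5.npz");W=np.nan_to_num(d["W"]);r=np.hypot(W[...,0]-.5273,W[...,1]+.148)
for lo,hi in((.029,.039),(.016,.026)):
    z=W[(r>lo)&(r<hi)][:,2];h,e=np.histogram(z,np.arange(.06,.13,.002));print([(round(a*1e3),int(b)) for a,b in zip(e,h) if b>40])
m=(r>.029)&(r<.039)&(W[...,2]>.068)&(W[...,2]<.084);q=W[m];a=np.degrees(np.arctan2(q[:,1]+.148,q[:,0]-.5273))//30*30
for k in np.unique(a): print(k,(a==k).sum(),np.median(q[a==k,2]).round(4))
E
```

```text
17.0 [ 0.55673146 -0.20474711  0.10215116] [-3.14159101e+00 -6.55141771e-05  2.26831527e-01] [-3.54962930e-01  4.80220035e-01  1.81683888e+00  4.99857502e-05
  8.44479907e-01  9.88968673e-01]
[[ 0.222 -0.938 -0.266  0.624]
 [-0.975 -0.213 -0.06  -0.189]
 [-0.     0.273 -0.962  0.225]
 [ 0.     0.     0.     1.   ]]
[(66, 408), (68, 135), (72, 103), (74, 605), (76, 1530), (78, 1267), (80, 1238), (82, 175), (84, 61), (86, 60), (88, 63), (90, 76), (92, 81), (94, 64)]
[(76, 179), (78, 83), (80, 74), (82, 75), (84, 82), (86, 78), (88, 80), (90, 89), (92, 93), (94, 80), (96, 107), (98, 111), (100, 129), (102, 388), (104, 1502), (106, 1300), (108, 462), (110, 92)]
-90.0 395 0.0763
-60.0 861 0.076
-30.0 958 0.0769
0.0 915 0.0782
30.0 867 0.0797
60.0 820 0.0809
90.0 257 0.0816
```

View pics/w5.png

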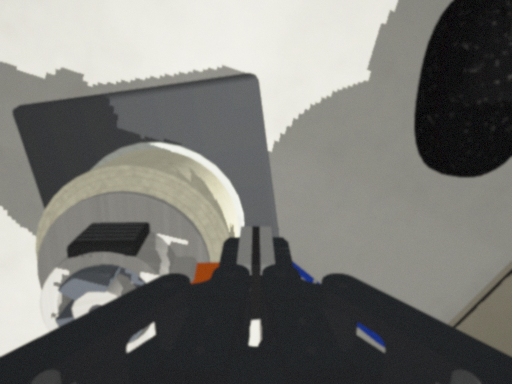

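The wrist view shows the disc behind the fingers at (140,230). By depth it is tilted: 76 mm at the lever side, 81.5 mm opposite. So it has started into the notches but isn't down yet, and I'll push a little further.

```bash
cat > dz.py <<'E'
from h import *
c=cam("wrist");W=np.nan_to_num(cloud(c));r=np.hypot(W[...,0]-.5273,W[...,1]+.148)
m=(r>.029)&(r<.039)&(W[...,2]>.069)&(W[...,2]<.084);q=W[m];a=np.degrees(np.arctan2(q[:,1]+.148,q[:,0]-.5273))//30*30
print([(int(k),int((a==k).sum()),round(float(np.median(q[a==k,2])),4)) for k in np.unique(a)])
E
python3 -m jog '[{"x":-0.001,"y":-0.0005,"z":0,"rx":0,"ry":0,"rz":-1},{"x":-0.002,"y":-0.001,"z":0,"rx":0,"ry":0,"rz":-2},{"x":-0.003,"y":-0.0015,"z":0,"rx":0,"ry":0,"rz":-3},{"x":-0.004,"y":-0.002,"z":0,"rx":0,"ry":0,"rz":-4}]'
python3 dz.py;python3 arc.py -81.1 17 1 6 17
```

```text
time_s: 17.4
position: [0.5526, -0.2068, 0.1021]
ee_rot: [-3.142, 0.0, 0.154]
contact_force: [0.5, -0.5, -0.7]
finger_gap: 0.0
gripper_force: 0.0
[(-90, 463, 0.0753), (-60, 720, 0.0747), (-30, 816, 0.0748), (0, 799, 0.0747), (30, 772, 0.0747), (60, 628, 0.0747), (90, 95, 0.0746)]
-0.0 [0. 0.]
-1.0 [-1.  -0.5]
-2.0 [-2.1 -0.9]
-3.0 [-3.1 -1.3]
-4.0 [-4.2 -1.7]
-5.0 [-5.2 -2.1]
-6.0 [-6.3 -2.4]
```

The flange is level, with the disc top at 74.7 mm, which is 18 mm below the hanging height, so it is locked. I'll back off, rise and verify.

```bash
python3 -m jog '[{"x":0.005,"y":0.001,"z":0,"rx":0,"ry":0,"rz":0},{"x":0.015,"y":0.002,"z":0,"rx":0,"ry":0,"rz":0},{"x":0.025,"y":0.004,"z":0,"rx":0,"ry":0,"rz":0},{"x":0.025,"y":0.004,"z":0.03,"rx":0,"ry":0,"rz":0},{"x":0.025,"y":0.004,"z":0.07,"rx":0,"ry":0,"rz":0},{"x":0.025,"y":0.004,"z":0.11,"rx":0,"ry":0,"rz":0},{"x":0.005,"y":0.02,"z":0.15,"rx":0,"ry":0,"rz":0},{"x":-0.015,"y":0.045,"z":0.17,"rx":0,"ry":0,"rz":0},{"x":-0.025,"y":0.058,"z":0.17,"rx":0,"ry":0,"rz":0},{"x":-0.025,"y":0.058,"z":0.17,"rx":0,"ry":0,"rz":0},{"x":-0.025,"y":0.058,"z":0.17,"rx":0,"ry":0,"rz":0},{"x":-0.025,"y":0.058,"z":0.17,"rx":0,"ry":0,"rz":0}]'
python3 look.py w6; python3 st.py w6; python3 dz.py
```

```text
time_s: 18.65
position: [0.5281, -0.1491, 0.2709]
ee_rot: [-3.141, 0.001, 0.155]
contact_force: [-0.2, -0.0, 1.1]
finger_gap: -0.0
gripper_force: 0.0
18.7 [ 0.52801335 -0.1491867   0.27095226] [-3.14109275e+00  1.40963000e-03  1.54628000e-01] [-2.78018543e-01  2.15186486e-01  1.77414631e+00 -1.50044879e-04
  1.15374920e+00  1.13821102e+00]
[[ 0.154 -0.95  -0.27   0.597]
 [-0.988 -0.148 -0.042 -0.138]
 [-0.     0.274 -0.962  0.394]
 [ 0.     0.     0.     1.   ]]
lever top z 0.10437477986588144 yaw -80.51420062386968 428
disc top z 0.07478096117113939 tilt [-0.00426679 -0.08885682] 1880
[(-180, 51, 0.0747), (-150, 124, 0.0747), (-120, 80, 0.0748), (-90, 80, 0.0748), (-60, 200, 0.0747), (-30, 209, 0.0746), (0, 205, 0.0748), (30, 205, 0.0747), (60, 198, 0.0748), (90, 184, 0.0748), (120, 159, 0.0746), (150, 81, 0.0746)]
```

View pics/w6.png

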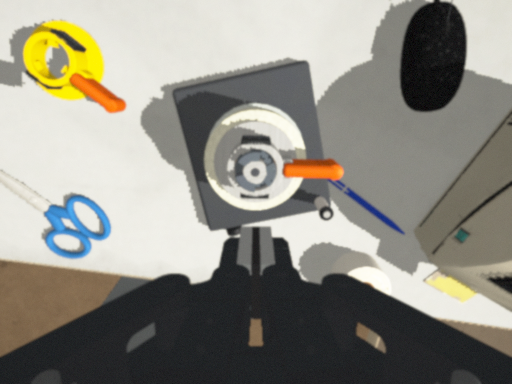

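The flange sits level over the roll at (255,165), with the disc top at 74.7 mm all round and the lever pointing to (340,168). The arm is clear and the other things look undisturbed, so I'll hand in.

```bash
python3 -c "from cell import arm; print(arm.close_job())"
```

```text
the job is handed in; nothing more can be done
None
```

The flange was hung on the spindle head, released and turned clockwise through both drops; it now lies low and level in the locking notches, 18 mm below where it first hung, and the job was handed in at about 19 s with the arm clear.

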